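Set the pivot post in the base plate of the ring-moulding bench

ROBOT

A 6-joint arm with a two-finger parallel gripper is mounted at the origin on the work surface. World frame = base frame: x ahead of the robot, y to its left, z up, the work surface at z = 0. Lengths are in mm, angles in degrees, forces in N, time in s.
With the tool pointing down it reaches from about 250 to 850 mm from the base axis. Payload 12.5 kg.
Tool frame: the origin (TCP) lies at the very end of the fingers, on their centre line; the grasp point (between the pads) lies hold_point_z behind it (hold_point_z is the distance from the TCP to the grasp point, in mm); z points along the fingers, y is the direction in which the jaws open and shut (so a half turn about z gives the same grasp; the last joint's range is limited). The gripper opens to 93 mm and grips with 3 to 60 N. Pads are 15 mm wide; open, the fingers measure 128 mm over their backs; the gripper's body (75 mm by 188 mm) begins 65 mm behind the grasp point.
Start: joints at [60.986, 20.094, 94.641, -0, 65.266, -4.847], TCP at [225.14, 501.793, 192.733] pointing down, gripper open.
Joint ranges: [-157.81, 157.81], [-45, 120.19], [0.68, 151.7], [-89.99, 269.99], [4.06, 180], [-164.3, 164.3]. Speed limits (degrees/s): [127.2, 127.2, 159.86, 180, 180, 180].

INTERFACE

Orientations are given as [roll, pitch, yaw] about the fixed x, y, z axes, in that order (R = Rz(yaw) Ry(pitch) Rx(roll)).
In Python, from bench import * gives the robot as it stands.
- The arm moves only by the tool jog_arm, never from a script. Its argument "rows" is text: rows parted by semicolons, each of 5 numbers parted by spaces: the shift along the tool's x, y, z in mm, then the turn about the tool's z in degrees, then the finger opening in mm, from 0 to 93. In form: tx ty tz twist claw; .... A call has 1 to 12 rows; each row is the pose to reach, as a shift and turn from the pose commanded when the call began, along the tool's axes at that moment; what a row does not reach only later rows make up. A row lasts 1/8 s, in which the tool goes at most 62.5 mm and 10.7 degrees, less where a joint would pass 70% of its speed; a pose out of reach is approached as far as the arm can. A call with a gripper value outside its range is refused whole. The fingers move at their own pace and stop on an object; the grip force is fixed at half the most. Time passes only in rows, so rows that repeat a pose let the fingers close. It gives the time, the measured TCP pose, the force and the opening at its end, in the units of the state.
- sense(): the state, without advancing time (a new reading comes with each control period).
- get_image(name): name is "side" or "top" or "wrist"; returns the picture (384x512x3 uint8, red, green, blue); there is no depth.
- get_calibration(name): a dict with "fx", "fy", "cx", "cy" (pixels), "rvec" (rotation vector, rad) and "tvec" (3), from world to camera coordinates, as OpenCV has them. Camera axes: x right, y down, z forward; pixel columns grow to the right and rows downward; lengths in mm; the calibration is good to about 2 mm. A picture is of the moment at which its call begins: read the wrist's pose just before it. get_calibration takes no time and is no camera call; for the wrist camera it gives the pose at the moment of the call.
- close_job(): hands the job in, once; it reports no verdict.
The state is a dict: "time": time; "joint_positions": joint angles; "dq": joint speeds; "joint_torque": joint torques, N m; "position": TCP position; "eef_rot": TCP orientation; "contact_force": force on the tool from outside, world axes, zero at the start; "ft_torque": the same for the moment, N m; "width": finger opening in mm.
Only numpy, scipy, OpenCV 4.12 (cv2) and the standard library are available. Lean on these libraries where they do the work, as an engineer would, in place of code of your own. Each camera call takes 0.05 s, during which the arm holds its last target. There are 200 camera calls.

TASK

Take the post with the thick straight stem from the timber rack and set its foot down, upright, on the bare face of the plywood base plate, at least 70 mm from the centre of the plate's pocket. Keeping the foot touching the face, slide the post across to the pocket until it drops in, and let go of it standing fully home with its collar flat on the plate. Leave the other two posts standing in the rack.

Things in the scene. Friction and masses are not known exactly. Their poses are not given: they have to be found in the camera images.
- thick_post: The post to set: plain aluminium, round about its z (up), 0.2 kg, 90 mm tall: foot 22 mm dia, 20 mm long; collar 70 mm dia, 20 to 26 mm above the origin; straight stem 26 mm dia above that, to grip. Origin: centre of the foot's underside. Starts in a fixed timber rack 36 mm high: collar on the rack's top, foot hanging in a 42 mm hole; lift it straight up 25 mm or more.
- plate: Fixed plywood plate, 36 mm thick, z up, no marks, one blind round pocket 42 mm dia, 26 mm deep. Origin: on the underside, right below the pocket's centre. It reaches from -80 to +80 mm in its x, -140 to +60 mm in its y: the wide bare face is on the -y side of the pocket. Home, the post's origin is 16 mm above this one (collar on the face, foot 6 mm clear of the pocket's floor).
- thin_post: Bystander in the same rack: same foot and collar, but a thin stem 12 mm dia, 100 mm tall in all. Origin: centre of the foot's underside. Loose. The three posts stand in any order in one straight row of holes 95 mm apart: grip across the row.
- ball_post: Bystander in the same rack: same foot and collar, but a 14 mm stem with a ball 36 mm dia on top, 100 mm tall in all. Origin: centre of the foot's underside. Loose.
There are look-alikes about, which are no part of the job. What is shaped like the thick_post but purple is not meant.

How it is judged (in metres and radians):
On the way, in this order (a step that is already met when the one before it is completed fails the run):
1. the thick post's foot is set upright on the plate's face, more than 55 mm from the pocket's centre (contact force between thick_post and plate above 0.3 N and horizontal distance between thick_post and plate above 0.055 m and angle between thick_post's own z axis and vertical below 0.26 rad and z of thick_post in the frame of plate above 0.03 m).
2. the foot, still touching the face, has slid to 36 to 48 mm from the pocket's centre (contact force between thick_post and plate above 0.1 N and horizontal distance between thick_post and plate between 0.036 and 0.048 m and z of thick_post in the frame of plate above 0.03 m).
3. the foot, still touching the face, has come within 34 mm of the pocket's centre (contact force between thick_post and plate above 0.1 N and horizontal distance between thick_post and plate below 0.034 m and z of thick_post in the frame of plate above 0.03 m).
At the end, for the whole second after the job is handed in: The thick post stands at rest in the pocket: axis within 14 mm of the pocket's centre, foot home to within 4 mm (collar on the plate), within 0.10 rad of upright. The thin and ball posts stand within 25 mm of where they were, within 0.17 rad of upright (horizontal distance between thick_post and plate below 0.014 m and z of thick_post in the frame of plate between 0.01 and 0.02 m and angle between thick_post's own z axis and vertical below 0.1 rad and linear speed of thick_post below 0.02 m/s and distance of each of thin_post, ball_post from where it was at the start of the episode below 0.025 m and angle between each of thin_post, ball_post's own z axis and vertical below 0.17 rad); the robot touches nothing.
It fails at once if one of the other two posts is knocked over or pulled out of its hole (angle between any of thin_post, ball_post's own z axis and vertical above 0.6 rad or distance of any of thin_post, ball_post from where it was at the start of the episode above 0.05 m).
It also fails if it takes over 45 s, if anything falls off the work surface, if the arm or the gripper's body presses on something with over 40 N, if the wrist force passes 120 N, or if a joint passes its speed limit or range.

## Working session

There is one attempt and no reset: what is moved stays moved. The work goes in short steps, Python scripts to look and compute and a tool call to move; the robot and the scene stay as the last step left them, time stands still between calls to the robot, and variables do not carry over. Pictures are saved under pics/ and viewed, about 8 in all and at most 12, crops included, and the job is handed in when it is done.

Besides the shell and the picture viewer there is one more tool, called after "Call:" by a JSON object that holds its "api" and its "payload". jog_arm: Moves the arm, as the interface text tells. Its arguments: {"type":"object","properties":{"rows":{"type":"string"}},"required":["rows"]}

```bash
mkdir -p pics; ls; cat > h.py <<'E'
import numpy as np, cv2
from bench import *
def grab(n,f):
    c=get_calibration(n); im=get_image(n); cv2.imwrite('pics/'+f,im[:,:,::-1]); return im,c
def ray(c,u,v):
    R=cv2.Rodrigues(np.array(c['rvec'],float))[0]; t=np.array(c['tvec'],float).ravel()
    d=R.T@np.array([(u-c['cx'])/c['fx'],(v-c['cy'])/c['fy'],1]); return -R.T@t,d
def onz(c,u,v,z):
    o,d=ray(c,u,v); return o+d*(z-o[2])/d[2]
def proj(c,p):
    K=np.array([[c['fx'],0,c['cx']],[0,c['fy'],c['cy']],[0,0,1.]])
    return cv2.projectPoints(np.array(p,float).reshape(-1,1,3),np.array(c['rvec'],float),np.array(c['tvec'],float),K,None)[0].reshape(-1,2)
E
python3 - <<'E'
from h import *
print(sense())
for n in('top','side'):
    im,c=grab(n,n+'0.png'); print(n,c)
a=cv2.imread('pics/top0.png');b=cv2.imread('pics/side0.png')
E
```

```text
pics
{'time': 0.0, 'joint_positions': array([ 6.09864302e+01,  2.01238357e+01,  9.46764297e+01, -1.87569888e-04,
        6.52629537e+01, -4.84736711e+00]), 'dq': array([ 0.07853971, -0.10060431, -0.01309296,  0.05709674, -0.0118617 ,
        0.14434815]), 'joint_torque': array([-5.60917288e-04, -4.97323287e+01, -2.85251284e+01,  6.98731653e-02,
        2.57543684e-02, -1.22453002e-04]), 'position': array([224.96696863, 501.49568192, 192.20967948]), 'eef_rot': array([-1.79936993e+02, -5.17245970e-03,  1.55833873e+02]), 'contact_force': array([-0.72974953,  0.7480382 ,  0.11126952]), 'ft_torque': array([-0.07037309, -0.01732008, -0.02528465]), 'width': 93.12542359126662}
top {'fx': 401.42634528522257, 'fy': 401.42634528522257, 'cx': 254.93736380184066, 'cy': 195.8261421128595, 'rvec': array([ 2.16333412, -2.16638101,  0.15056911]), 'tvec': array([-82.29292041, 604.79033063, 963.35585677])}
side {'fx': 433.88252931430213, 'fy': 433.88252931430213, 'cx': 258.05938368788975, 'cy': 197.75758296865249, 'rvec': array([ 2.14313235, -0.57783831,  0.2742    ]), 'tvec': array([-546.85957216,  179.60285607,  905.28764905])}
```

View pics/top0.png

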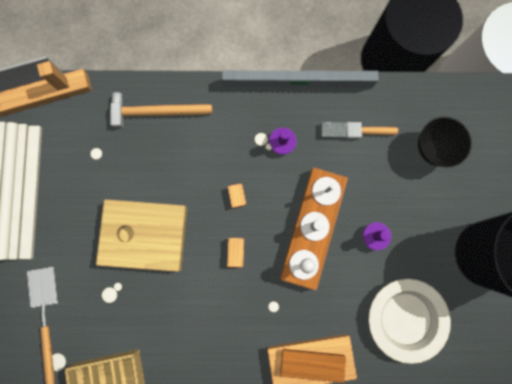

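View pics/side0.png

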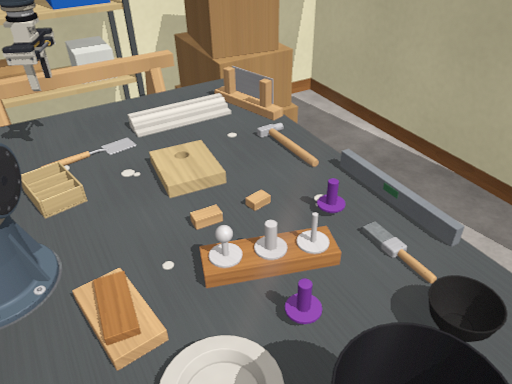

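The top view shows the rack with the thick post in the middle, its collar near (314,226). The ball post is at (304,264) and the thin post at (326,190). The plate spans about (97–187, 200–272) with the pocket near (125,233), so the bare face is to the right in the image. The side view confirms the thick post is the middle one.

```bash
python3 - <<'E'
from h import *
im=cv2.imread('pics/top0.png'); c=get_calibration('top'); hsv=cv2.cvtColor(im,cv2.COLOR_BGR2HSV)
# collars: bright, low saturation in rack region
m=((hsv[...,1]<70)&(hsv[...,2]>140)).astype(np.uint8)*255
roi=np.zeros_like(m); roi[165:295,280:350]=255
cs,_=cv2.findContours(m&roi,cv2.RETR_EXTERNAL,cv2.CHAIN_APPROX_NONE)
for k in cs:
    if cv2.contourArea(k)<100: continue
    e=cv2.fitEllipse(cv2.convexHull(k)); p=onz(c,*e[0],42); print('collar',np.round(e[0],1),np.round(e[1],1),'world',p.round(1),'dia',np.array(e[1])*(ray(c,0,0)[0][2]-42)/c['fx'])
# plate
roi=np.zeros_like(m); roi[190:285,85:200]=255
m=((hsv[...,1]>60)&(hsv[...,2]>100)&(hsv[...,0]<35)).astype(np.uint8)*255&roi
k=max(cv2.findContours(m,cv2.RETR_EXTERNAL,cv2.CHAIN_APPROX_NONE)[0],key=cv2.contourArea)
w=np.array([onz(c,*p[0],36)[:2] for p in k],np.float32)
r=cv2.minAreaRect(w); print('plate',r,cv2.boxPoints(r).round(1))
# rack
roi=np.zeros_like(m); roi[160:300,275:360]=255
sub=im[185:285,85:205]; cv2.imwrite('pics/c.png',np.hstack([cv2.resize(sub,None,fx=4,fy=4,interpolation=3)[:,:400],cv2.resize(im[160:260,275:375],None,fx=4,fy=4,interpolation=3)]))
E
```

```text
collar [303.5 264.3] [28.8 29.4] world [ 435.9 -201.    42. ] dia [71.06308252 72.4800325 ]
collar [314.4 225.9] [28.3 29. ] world [ 529.3 -229.6   42. ] dia [69.66980833 71.38627229]
collar [326.1 190.7] [27.8 28.7] world [ 617.1 -260.6   42. ] dia [68.41327533 70.82708642]
plate ((508.5173645019531, 196.03897094726562), (210.33460998535156, 165.503662109375), 85.61295318603516) [[418.   97.5]
 [583.   84.8]
 [599.1 294.6]
 [434.1 307.2]]
```

View pics/c.png

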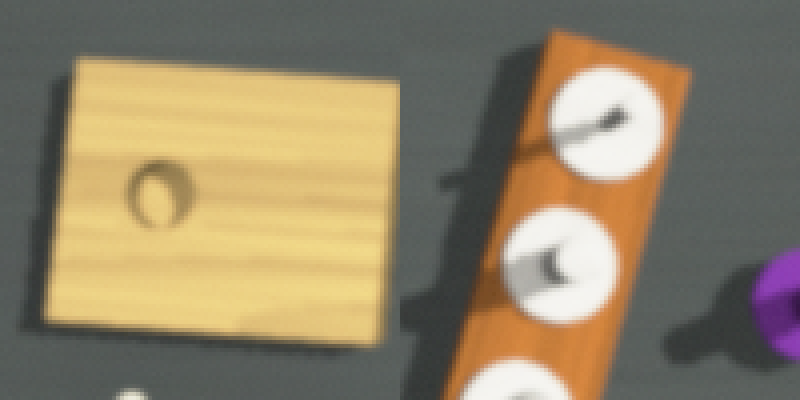

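```bash
cat >> h.py <<'E'
from scipy.spatial.transform import Rotation as Ro
def shift(frm,yaw,to):
    return (Ro.from_euler('xyz',[180,0,yaw],degrees=True).inv().apply(np.array(to,float)-np.array(frm,float))).round(1)
E
python3 - <<'E'
from h import *
import bench
print([n for n in dir(bench) if not n.startswith('__')], getattr(bench,'hold_point_z',None))
c=get_calibration('top')
print('pocket',onz(c,125,233.5,36), onz(c,125,233.5,10))
# refine: darker-than-face contour at pocket
im=cv2.imread('pics/top0.png'); g=cv2.cvtColor(im,cv2.COLOR_BGR2HSV)[...,2].astype(int)
s=g[218:250,110:142]; med=np.median(s); m=(s<med-15).astype(np.uint8)
k=max(cv2.findContours(m,0,1)[0],key=cv2.contourArea); e=cv2.fitEllipse(cv2.convexHull(k)); u=np.array(e[0])+[110,218]
print(u,e[1],onz(c,*u,36),'dia mm',np.array(e[1])*927/401)
cs=get_calibration('side'); print('side proj of thick collar, post top, pocket',proj(cs,[[529.3,-229.6,42],[529.3,-229.6,106],[513,241,36]]))
print('shift', shift([225.14,501.793,192.733],155.834,[529.3,-229.6,192.7]))
E
```

```text
['Unreachable', 'close_job', 'get_calibration', 'get_image', 'hold_point_z', 'sense'] 18.8
pocket [511.73114347 236.55330769  36.        ] [512.52362398 244.49593398  10.        ]
[124.74713898 232.45147228] (18.085996627807617, 20.221206665039062) [514.30113198 237.26806011  36.        ] dia mm [41.80977275 46.74578199]
side proj of thick collar, post top, pocket [[270.20396745 245.42841703]
 [270.31189383 222.33147675]
 [181.32039208 153.4384109 ]]
shift [-576.9 -542.8    0. ]
```

Call:
{"api": "jog_arm", "payload": {"rows": "-577 -543 0 -6 93; -577 -543 0 -6 93; -577 -543 0 -6 93; -577 -543 0 -6 93; -577 -543 0 -6 93; -577 -543 0 -6 93; -577 -543 0 -6 93; -577 -543 0 -6 93; -577 -543 0 -6 93; -577 -543 0 -6 93; -577 -543 0 -6 93; -577 -543 0 -6 93"}}

```text
time: 1.6
position: [513.4, -192.8, 192.5]
eef_rot: [180.0, -0.0, 161.8]
contact_force: [0.9, 0.9, 0.0]
width: 93.3
```

Call:
{"api": "jog_arm", "payload": {"rows": "-26 -30 0 0 93; -26 -30 0 0 93; -26 -30 0 0 93; -26 -30 0 0 93"}}

```text
time: 2.1
position: [528.2, -226.3, 192.8]
eef_rot: [180.0, -0.0, 161.9]
contact_force: [-0.3, 0.3, -0.6]
width: 93.3
```

```bash
python3 - <<'E'
from h import *
s=sense();print(s['position'],s['eef_rot'])
im,c=grab('wrist','w1.png'); print(c['tvec'],ray(c,256,192))
print(proj(c,[[529.3,-229.6,42],[529.3,-229.6,106],[435.9,-201,42],[617,-260.6,42]]))
E
```

```text
[ 528.15282021 -226.32190349  192.84980645] [ 1.79992552e+02 -1.02086185e-02  1.61894721e+02]
[  49.39640453 -582.47692044  248.87298469] (array([ 462.94857484, -204.26197231,  384.20410442]), array([ 0.24055658, -0.07499568, -0.96776056]))
[[252.3344196  178.30030279]
 [251.76571311 190.6382788 ]
 [250.49341898  98.11736007]
 [250.96365176 245.04447442]]
```

View pics/w1.png

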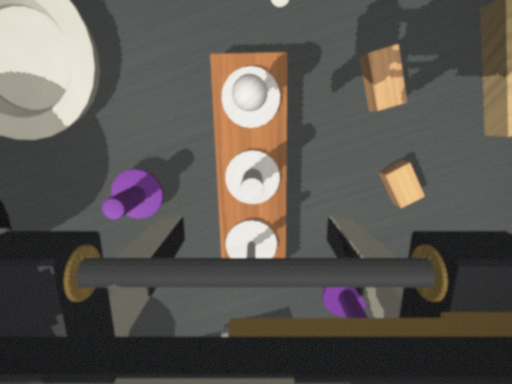

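The wrist view shows the three collars along the row, the thick one at (252,177). It was predicted at (252,178), so position and yaw agree. Next I descend and grip.

Call:
{"api": "jog_arm", "payload": {"rows": "-2 -3 30 0 93; -2 -3 70 0 93; -2 -3 110 0 93; -2 -3 137 0 93; -2 -3 137 0 93; -2 -3 137 0 93; -2 -3 137 0 20; -2 -3 137 0 20; -2 -3 137 0 20; -2 -3 137 0 20; -2 -3 137 0 20; -2 -3 137 0 20"}}

```text
time: 3.65
position: [529.3, -230.8, 55.7]
eef_rot: [180.0, -0.0, 161.8]
contact_force: [0.2, -0.9, 0.3]
width: 37.8
```

Call:
{"api": "jog_arm", "payload": {"rows": "0 0 0 0 20; 0 0 0 0 20; 0 0 0 0 20; 0 0 0 0 20"}}

```text
time: 4.15
position: [529.3, -230.9, 55.7]
eef_rot: [-180.0, -0.0, 161.8]
contact_force: [-0.0, 0.4, -1.1]
width: 25.3
```

Call:
{"api": "jog_arm", "payload": {"rows": "0 0 -20 0 20; 0 0 -45 0 20; 0 0 -75 0 20; 0 0 -100 0 20; 0 0 -100 0 20; 0 0 -100 0 20"}}

```text
time: 4.9
position: [528.8, -230.5, 154.5]
eef_rot: [180.0, -0.1, 161.8]
contact_force: [0.3, -0.1, -2.2]
width: 25.9
```

```bash
python3 - <<'E'
from h import *
s=sense();print(s['position'],s['width'],s['contact_force'])
im,c=grab('side','s2.png')
print(shift(s['position'],161.8,[506.5,153,s['position'][2]]))
E
```

```text
[ 528.75475663 -230.53635785  154.450466  ] 25.910695559890765 [ 0.26851962 -0.09826196 -2.19809479]
[140.9 357.4   0. ]
```

View pics/s2.png

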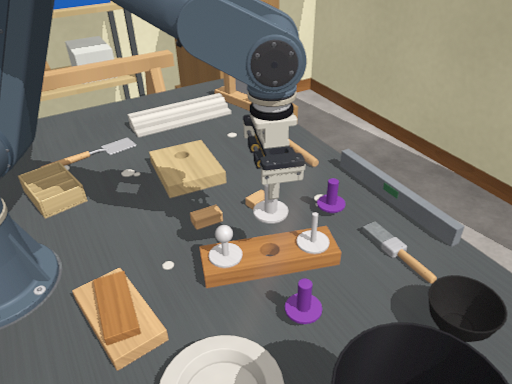

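The side view shows the thick post hanging upright in the gripper at about (270,190), with the other two posts standing. Now the transfer over the bare face.

Call:
{"api": "jog_arm", "payload": {"rows": "10 40 0 0 20; 35 90 0 0 20; 60 145 0 0 20; 80 200 0 0 20; 100 255 0 0 20; 122 310 0 0 20; 141 357 0 0 20; 141 357 0 0 20; 141 357 0 0 20; 141 357 0 0 20"}}

```text
time: 6.2
position: [506.7, 151.3, 155.3]
eef_rot: [-180.0, -0.0, 161.8]
contact_force: [1.0, 0.6, -1.7]
width: 25.6
```

```bash
python3 - <<'E'
from h import *
s=sense();print(s['position'],s['width'],s['contact_force'])
im,c=grab('wrist','w2.png'); print(proj(c,[[513,239,36]]))
im,c=grab('top','t2.png')
cv2.imwrite('pics/w2t2.png',np.hstack([cv2.imread('pics/w2.png'),cv2.resize(cv2.imread('pics/t2.png')[180:290,80:160],None,fx=3.49,fy=3.49)[:384]]))
E
```

```text
[506.67251873 151.27240107 155.33567362] 25.557372925497564 [ 0.95735696  0.60541981 -1.74934642]
[[328.73532969 163.72381211]]
```

View pics/w2t2.png

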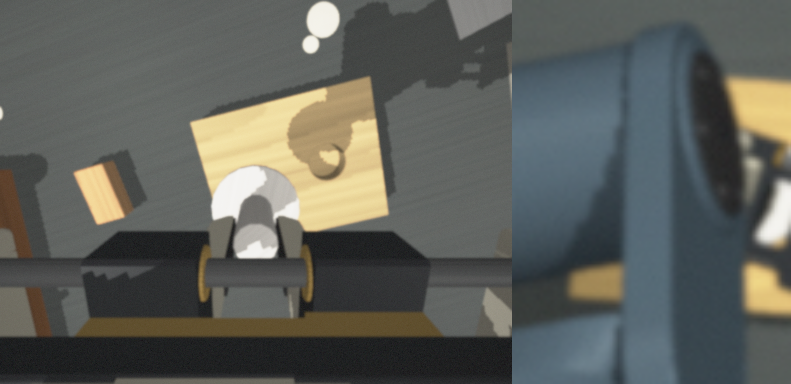

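The wrist view puts the pocket at about (327,161), against a prediction of (329,164). The post is held upright. Now I lower it, slowing near contact.

Call:
{"api": "jog_arm", "payload": {"rows": "0 0 30 0 20; 0 0 55 0 20; 0 0 70 0 20; 0 0 75 0 20; 0 0 77 0 20; 0 0 77 0 20; 0 0 78 0 20; 0 0 78 0 20; 0 0 79 0 20; 0 0 79 0 20; 0 0 80 0 20; 0 0 80 0 20"}}

```text
time: 7.8
position: [506.7, 152.3, 75.7]
eef_rot: [180.0, -0.0, 161.8]
contact_force: [-0.3, -0.2, -2.2]
width: 25.6
```

Call:
{"api": "jog_arm", "payload": {"rows": "0 0 0.5 0 20; 0 0 0.5 0 20; 0 0 1 0 20; 0 0 1 0 20; 0 0 1.5 0 20; 0 0 1.5 0 20"}}

```text
time: 8.55
position: [507.4, 152.3, 75.6]
eef_rot: [180.0, 0.1, 161.8]
contact_force: [-3.4, -2.4, 16.3]
width: 25.1
```

Contact is about 18 N. I start the slide with small steps.

Call:
{"api": "jog_arm", "payload": {"rows": "1 3.5 0 0 20; 2 7 0 0 20; 2.7 10.5 0 0 20; 3.6 14 0 0 20; 4.4 17.5 0 0 20; 5.3 21 0 0 20; 6.2 24.5 0 0 20; 7.1 28 0 0 20; 8 31.5 0 0 20"}}

```text
time: 9.68
position: [510.0, 183.7, 75.5]
eef_rot: [-179.9, 0.2, 161.9]
contact_force: [-0.8, -10.3, 13.8]
width: 25.8
```

Call:
{"api": "jog_arm", "payload": {"rows": "0.8 3 0 0 20; 1.6 6 0 0 20; 2.4 9 0 0 20; 3.2 12 0 0 20; 4 15 0 0 20; 4.8 18 0 0 20; 5.6 21 0 0 20; 6.4 24 0 0 20; 7.2 27 0 0 20; 7.2 27 0 0 20"}}

```text
time: 10.92
position: [511.6, 211.9, 75.4]
eef_rot: [-180.0, 0.2, 161.9]
contact_force: [0.1, -7.1, 12.5]
width: 25.4
```

```bash
python3 - <<'E'
from h import *
s=sense();print(s['position'],s['width'],s['contact_force'])
im,c=grab('side','s3.png'); cv2.imwrite('pics/s3c.png',cv2.resize(im[80:240,100:300,::-1],None,fx=3,fy=3))
im,c=grab('wrist','w3.png'); p=s['position']
print(proj(c,[[513,239,36],[p[0],p[1],56]]))
E
```

```text
[511.60249513 211.90266175  75.43731179] 25.424376493445116 [ 0.10175135 -7.05989053 12.54515819]
[[284.13312571 193.64552344]
 [254.20897092 208.54356828]]
```

View pics/w3.png

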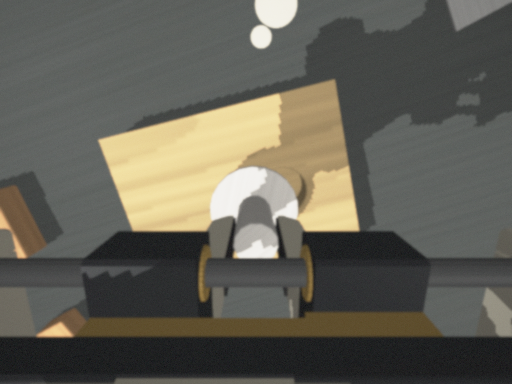

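View pics/s3c.png

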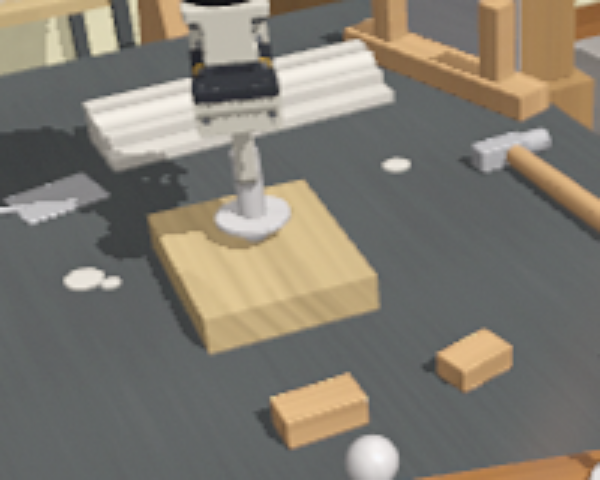

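The post is upright on the face. The pocket's right rim is at (306,185), consistent with the estimate of (513,239). I slide on to the centre.

Call:
{"api": "jog_arm", "payload": {"rows": "0.8 3 0 0 20; 1.6 6 0 0 20; 2.4 9 0 0 20; 3.2 12 0 0 20; 4 15 0 0 20; 4.8 18 0 0 20; 5.6 21 0 0 20; 6.4 24 0 0 20; 7.1 26.2 0 0 20; 7.1 26.2 0 0 20; 7.1 26.2 0 0 20"}}

```text
time: 12.4
position: [511.8, 239.7, 74.2]
eef_rot: [-180.0, -0.0, 161.8]
contact_force: [0.3, -0.5, -2.5]
width: 25.5
```

The force is back to the post's weight alone, so the foot is over the hole. Lowering.

Call:
{"api": "jog_arm", "payload": {"rows": "0 0 4 0 20; 0 0 8 0 20; 0 0 12 0 20; 0 0 15 0 20; 0 0 17 0 20; 0 0 18 0 20; 0 0 18.5 0 20; 0 0 19 0 20; 0 0 19 0 20"}}

```text
time: 13.52
position: [512.0, 239.6, 55.8]
eef_rot: [180.0, 0.0, 161.8]
contact_force: [-2.1, -2.6, 5.3]
width: 25.0
```

The collar is down: 55.8 mm measured, about 55.5 expected. Release and retreat.

Call:
{"api": "jog_arm", "payload": {"rows": "0 0 0 0 40; 0 0 0 0 60; 0 0 0 0 93; 0 0 0 0 93; 0 0 0 0 93; 0 0 0 0 93; 0 0 0 0 93; 0 0 -15 0 93; 0 0 -40 0 93; 0 0 -80 0 93; 0 0 -120 0 93; 0 0 -120 0 93"}}

```text
time: 15.02
position: [513.4, 240.4, 179.2]
eef_rot: [179.8, 0.3, 161.8]
contact_force: [1.4, 1.0, -0.7]
width: 92.9
```

Call:
{"api": "jog_arm", "payload": {"rows": "0 -40 0 0 93; 0 -90 0 0 93; 0 -140 0 0 93; 0 -190 0 0 93; 0 -220 0 0 93; 0 -220 0 0 93"}}

```text
time: 15.78
position: [442.6, 29.5, 175.1]
eef_rot: [-180.0, -0.0, 161.7]
contact_force: [0.5, -0.1, 0.0]
width: 93.3
```

```bash
python3 - <<'E'
from h import *
s=sense();print(s['time'],s['position'],s['width'],s['contact_force'])
im,c=grab('side','s4.png'); t,ct=grab('top','t4.png')
print('side pred collar/top home',proj(c,[[512,239.6,42],[512,239.6,106]]),'top',proj(ct,[[512,239.6,42],[512,239.6,106]]))
cv2.imwrite('pics/f.png',np.hstack([cv2.resize(im[100:300,100:350,::-1],None,fx=2,fy=2),cv2.resize(t[180:300,80:180,::-1],None,fx=3,fy=3.3334)[:400]]))
E
```

```text
15.775 [442.59689945  29.48108899 175.10386574] 93.27106637835037 [ 0.50609593 -0.14369825  0.0429877 ]
side pred collar/top home [[180.93022532 151.9403699 ]
 [178.21243549 132.064956  ]] top [[123.00040068 233.31822299]
 [114.29798321 232.46507975]]
```

View pics/f.png

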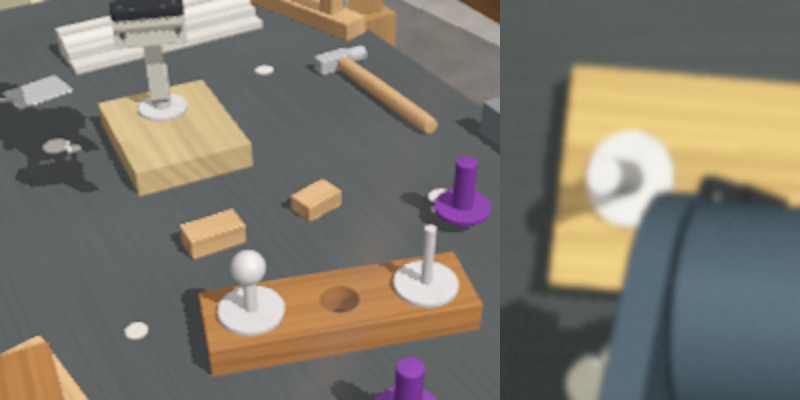

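The side view has the collar at (181,153) and the top view at (123,233), matching the home predictions of (181,152) and (123,233). The bystander posts stand in the rack and the gripper is clear. Handing in.

```bash
python3 -c "
from bench import *
print(close_job())"
```

```text
the job is handed in; nothing more can be done
None
```

The thick post is home in the plate's pocket, released with its collar on the plate, and the job is handed in at about 16 s of the 45 s limit. The hand-in reports no verdict.

- **Pick and set-down:** I lifted the post from the middle hole of the rack and set its foot on the bare face about 87 mm from the pocket's centre, at roughly 18 N.
- **Slide and drop:** I slid it to the pocket pressing at about 12–16 N each time I read the force. The force then fell to the post's weight alone, showing the foot was over the hole. I lowered it about 18 mm until the collar touched, then let go and backed off.
- **Final checks:** The collar appears within about 1 pixel of the predicted home position in the side and top views. The tool height at seating was 55.8 mm against about 55.5 expected. The thin and ball posts stand upright in the rack in the side view, and the tool's force reading is near zero.

No check failed. My pocket-centre estimates differed by up to about 4 mm, well inside the 14 mm tolerance. In the last side view the gripper partly hides the stem. I judged uprightness from the collar and the top view.

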